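# Flip the stock tags of the offcut bins

## Robot

A 6-joint arm with a two-finger parallel gripper is mounted at the origin on the work surface. World frame = base frame: x ahead of the robot, y to its left, z up, the work surface at z = 0. Lengths are in m, angles in degrees, forces in N, time in s.
With the tool pointing down it reaches from about 0.275 to 0.75 m from the base axis. Payload 10.2 kg.
Tool frame: the origin (TCP) lies midway between the tips of the shut fingers; the grasp point (between the pads) lies r.pinch_z behind it (r.pinch_z is the distance from the TCP to the grasp point, in m); z points along the fingers, x is the direction in which the jaws open and shut, and the axes are right-handed (so a half turn about z gives the same grasp; the last joint's range is limited). The gripper opens to 88 mm and grips with 3 to 60 N. Pads are 18 mm wide; open, the fingers measure 123 mm over their backs; the gripper's body (75 mm by 187 mm) begins 45 mm behind the grasp point.
Start: joints at [-79.951, 17.928, 85.812, -0, 76.261, -12.8], TCP at [0.204, -0.484, 0.239] pointing down, gripper open.
Joint ranges: [-168.41, 168.41], [-55.51, 124.54], [10.69, 146.95], [-70.63, 250.63], [1, 178], [-165.06, 165.06]. Speed limits (degrees/s): [136.94, 136.94, 172.46, 180, 180, 180].

## Interface

Orientations are given as [roll, pitch, yaw] about the fixed x, y, z axes, in that order (R = Rz(yaw) Ry(pitch) Rx(roll)).
In Python, from workcell import r, fingers, optics, telemetry gives the robot as it stands. Calls block until the motion is done:
- r.move_to(position, orientation): joint-space move of the TCP to a pose.
- r.servo_line(position, v=0.15, orientation=None): straight line of the TCP; orientation=None keeps the orientation; v is the mean speed in m/s.
- r.move_j(angles): joint-space move.
- fingers.command_gripper(opening): finger opening in m; the grip force is fixed at half the most; returns when the fingers have stopped.
- r.wait(seconds).
- r.ik(position, orientation): joint angles nearest the present ones, or None.
- optics.capture(name): name is "scene" or "side" or "wrist"; returns the picture (420x560x3 uint8, red, green, blue); there is no depth.
- optics.calibration(name): a dict with "camera_matrix" (3x3 intrinsics, pixels), "position" and "rotation" of the camera in the world; the wrist camera has in their place "mount" (4x4, takes a point from camera to tool coordinates, whose origin is the TCP and whose axes are the tool frame's). Camera axes: x right, y up, looking along -z (the intrinsics and any distortion apply to the point x, -y, -z); pixel columns grow to the right and rows downward; lengths in m; the calibration is good to about 2 mm. A picture is of the moment at which its call begins: read the wrist's pose just before it. calibration takes no time and is no camera call.
A pose or a line that the arm cannot do raises r.PlanningError and nothing moves.
- r.hand_in(): hands the job in, once; it reports no verdict.
Readings, each from a call of its own:
- telemetry.read_t(): time.
- telemetry.read_q(): joint angles.
- telemetry.read_qvel(): joint speeds.
- telemetry.read_tau(): joint torques, N m.
- telemetry.read_ee_pos(): TCP position.
- telemetry.read_orientation(): TCP orientation.
- telemetry.read_contact_force(): force on the tool from outside, world axes, zero at the start.
- telemetry.read_moment(): the same for the moment, N m.
- telemetry.read_grip_width(): finger opening in m.
Only numpy, scipy, OpenCV 4.12 (cv2) and the standard library are available. Lean on these libraries where they do the work, as an engineer would, in place of code of your own. Each camera call takes 0.05 s, during which the arm holds its last target.

## Task

Set the hinged stock tags in front of the four offcut bins: the tag of every bin that is full must lean towards its bin (round disc face up), and the tag of any bin that is not full must lean back away from it (bar face up). Some tags are already right; push the wrong ones over gently with a fingertip, pinching and lifting nothing, and leave the bins and everything else on the bench where they are.

Things in the scene. Friction and masses are not known exactly. Their poses are not given: they have to be found in the camera images.
- hinge_1 (a point): middle of the hinge pin of one of four identical stock tags, on a fixed wooden stand (36 x 54 mm), 85 mm above the bench. x points level to this tag's own bin (the bin 105 mm away in +x), y along the hinge and row, z up. Stands are 115 mm apart in a straight row, in any order. A steel V under the tag reaches 14 mm up and 12 mm to either side of the hinge.
- tag_1 (a joint): angle of tag on hinge_1: ply flap 60 mm wide, 6 thick, reaching 60 mm from its hinge, 60 g. 0: leans 35 deg away from its bin, free edge 49 mm above and 34 mm to -x of the hinge, raised bar on the upper face = not full. 0.61: upright. 1.22: leans 35 deg to its bin, edge 49 mm up and 34 mm to +x, raised disc on the upper face = full. Free hinge: past upright it falls to the other stop.
- hinge_2 (a point): middle of the hinge pin of one of four identical stock tags, on a fixed wooden stand (36 x 54 mm), 85 mm above the bench. x points level to this tag's own bin (the bin 105 mm away in +x), y along the hinge and row, z up. Stands are 115 mm apart in a straight row, in any order. A steel V under the tag reaches 14 mm up and 12 mm to either side of the hinge.
- tag_2 (a joint): angle of tag on hinge_2: ply flap 60 mm wide, 6 thick, reaching 60 mm from its hinge, 60 g. 0: leans 35 deg away from its bin, free edge 49 mm above and 34 mm to -x of the hinge, raised bar on the upper face = not full. 0.61: upright. 1.22: leans 35 deg to its bin, edge 49 mm up and 34 mm to +x, raised disc on the upper face = full. Free hinge: past upright it falls to the other stop.
- hinge_3 (a point): middle of the hinge pin of one of four identical stock tags, on a fixed wooden stand (36 x 54 mm), 85 mm above the bench. x points level to this tag's own bin (the bin 105 mm away in +x), y along the hinge and row, z up. Stands are 115 mm apart in a straight row, in any order. A steel V under the tag reaches 14 mm up and 12 mm to either side of the hinge.
- tag_3 (a joint): angle of tag on hinge_3: ply flap 60 mm wide, 6 thick, reaching 60 mm from its hinge, 60 g. 0: leans 35 deg away from its bin, free edge 49 mm above and 34 mm to -x of the hinge, raised bar on the upper face = not full. 0.61: upright. 1.22: leans 35 deg to its bin, edge 49 mm up and 34 mm to +x, raised disc on the upper face = full. Free hinge: past upright it falls to the other stop.
- hinge_4 (a point): middle of the hinge pin of one of four identical stock tags, on a fixed wooden stand (36 x 54 mm), 85 mm above the bench. x points level to this tag's own bin (the bin 105 mm away in +x), y along the hinge and row, z up. Stands are 115 mm apart in a straight row, in any order. A steel V under the tag reaches 14 mm up and 12 mm to either side of the hinge.
- tag_4 (a joint): angle of tag on hinge_4: ply flap 60 mm wide, 6 thick, reaching 60 mm from its hinge, 60 g. 0: leans 35 deg away from its bin, free edge 49 mm above and 34 mm to -x of the hinge, raised bar on the upper face = not full. 0.61: upright. 1.22: leans 35 deg to its bin, edge 49 mm up and 34 mm to +x, raised disc on the upper face = full. Free hinge: past upright it falls to the other stop.
- bin_a: open plywood bin 90 x 90 mm, 60 mm high, loose on the bench, full: packed to the rim with flat offcuts lying in three layers, top at 60 mm. Origin: centre of its underside. It stands beyond any one of the four tags.
- bin_b: open plywood bin 90 x 90 mm, 60 mm high, loose on the bench, full: packed with sixteen upright dowel pieces, top at 63 mm. Origin: centre of its underside. It stands beyond any one of the four tags.
- bin_c: open plywood bin 90 x 90 mm, 60 mm high, loose on the bench, full: packed with nine upright square offcuts, top at 61 mm. Origin: centre of its underside. It stands beyond any one of the four tags.
- bin_d: open plywood bin 90 x 90 mm, 60 mm high, loose on the bench, not full: only two short dowels lying on its floor. Origin: centre of its underside. It stands beyond any one of the four tags.
- dowel_stub: bystander, not to be disturbed: upright dowel stub, 24 mm across, 45 mm tall, on the rail between two stands. Origin: its middle at the underside.
- spacer: bystander, not to be disturbed: dark wood spacer 30 x 22 x 32 mm tall, on the rail between two stands. Origin: its middle at the underside.
- tape: bystander, not to be disturbed: tape measure 62 x 34 mm, 60 mm tall. Origin: its middle at the underside.
- sanding_block: bystander, not to be disturbed: cork sanding block 45 x 100 mm, 26 mm tall. Origin: its middle at the underside.
- glue: bystander, not to be disturbed: glue bottle 56 mm across, 150 mm tall, beyond the row's +y end. Origin: its middle at the underside.
- mug: bystander, not to be disturbed: white mug 76 mm across, 85 mm tall, beyond the row's -y end. Origin: its middle at the underside.
- square_block: bystander, not to be disturbed: dark hardwood block 80 x 45 x 45 mm, beyond the row's +y end. Origin: its middle at the underside.
There are look-alikes about, which are no part of the job. What is shaped like the bin_c but blue or red is not meant.

How it is judged (in metres and radians):
At the end, for the whole second after the job is handed in: The tags of the three full bins lean towards their bins (joint above 1.05 rad, stop at 1.22) and the tag of the other leans away (below 0.17 rad, stop at 0), for the whole last second (((horizontal distance between any of bin_a, bin_b, bin_c and hinge_1 below 0.13 m and value of joint tag_1 above 1.05 rad) or (not (horizontal distance between any of bin_a, bin_b, bin_c and hinge_1 below 0.13 m) and value of joint tag_1 below 0.17 rad)) and ((horizontal distance between any of bin_a, bin_b, bin_c and hinge_2 below 0.13 m and value of joint tag_2 above 1.05 rad) or (not (horizontal distance between any of bin_a, bin_b, bin_c and hinge_2 below 0.13 m) and value of joint tag_2 below 0.17 rad)) and ((horizontal distance between any of bin_a, bin_b, bin_c and hinge_3 below 0.13 m and value of joint tag_3 above 1.05 rad) or (not (horizontal distance between any of bin_a, bin_b, bin_c and hinge_3 below 0.13 m) and value of joint tag_3 below 0.17 rad)) and ((horizontal distance between any of bin_a, bin_b, bin_c and hinge_4 below 0.13 m and value of joint tag_4 above 1.05 rad) or (not (horizontal distance between any of bin_a, bin_b, bin_c and hinge_4 below 0.13 m) and value of joint tag_4 below 0.17 rad))); the robot touches nothing.
It fails at once if a tag is pushed hard or pinched (more than 20 N from the fingers) (contact force between the fingers and tag_1 above 20 N or contact force between the fingers and tag_2 above 20 N or contact force between the fingers and tag_3 above 20 N or contact force between the fingers and tag_4 above 20 N).
It fails at once if a bin is lifted or shoved more than 15 mm (distance of any of bin_a, bin_b, bin_c, bin_d from where it was at the start of the episode above 0.015 m).
It fails at once if another loose thing on the bench is lifted, tipped or pushed more than 15 mm (distance of any of dowel_stub, spacer, tape, sanding_block, glue, mug, square_block from where it was at the start of the episode above 0.015 m).
It also fails if it takes over 54 s, if anything falls off the work surface, if the arm or the gripper's body presses on something with over 40 N, if the wrist force passes 120 N, or if a joint passes its speed limit or range.

## Working session

There is one attempt and no reset: what is moved stays moved. The work goes in short steps, each a Python script; the robot and the scene stay as the last script left them, time stands still between calls to the robot, and variables do not carry over. Pictures are saved under pics/ and viewed, and the job is handed in when it is done.

```bash
ls; mkdir -p pics; python3 - <<'E'
from workcell import r, fingers, optics, telemetry
import cv2
for n in("scene","side","wrist"):
    im=optics.capture(n); cv2.imwrite(f"pics/{n}0.png",cv2.cvtColor(im,cv2.COLOR_RGB2BGR))
    print(n,optics.calibration(n))
print(telemetry.read_t(),r.pinch_z,telemetry.read_orientation())
E
```

```text
pics
scene {'camera_matrix': array([[502.92071748,   0.        , 280.17315605],
       [  0.        , 502.92071748, 208.52405421],
       [  0.        ,   0.        ,   1.        ]]), 'position': array([ 1.28438976, -0.31596849,  0.77907677]), 'rotation': array([49.38310499,  0.20701673, 63.70170255])}
side {'camera_matrix': array([[401.50353198,   0.        , 279.31129688],
       [  0.        , 401.50353198, 218.91710761],
       [  0.        ,   0.        ,   1.        ]]), 'position': array([0.32905576, 0.78454264, 0.66287676]), 'rotation': array([  54.97412101,   -0.9274949 , -162.49730773])}
wrist {'camera_matrix': array([[342.14165971,   0.        , 279.84000878],
       [  0.        , 342.14165971, 206.81427108],
       [  0.        ,   0.        ,   1.        ]]), 'mount': array([[ 9.99999825e-01,  4.33825114e-06,  5.90894205e-04,
         1.44900833e-03],
       [ 1.85780112e-04, -9.51574341e-01, -3.07418671e-01,
        -8.05977704e-02],
       [ 5.60946105e-04,  3.07418727e-01, -9.51574175e-01,
        -1.47036899e-01],
       [ 0.00000000e+00,  0.00000000e+00,  0.00000000e+00,
         1.00000000e+00]])}
0.15 0.0187 [-1.79989396e+02  5.05213291e-02 -6.71512746e+01]
```

View pics/scene0.png

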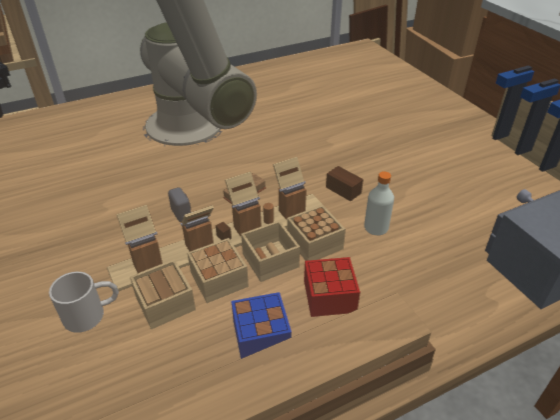

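View pics/side0.png

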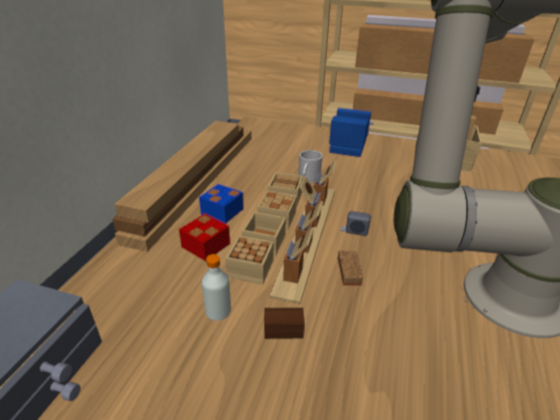

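View pics/wrist0.png

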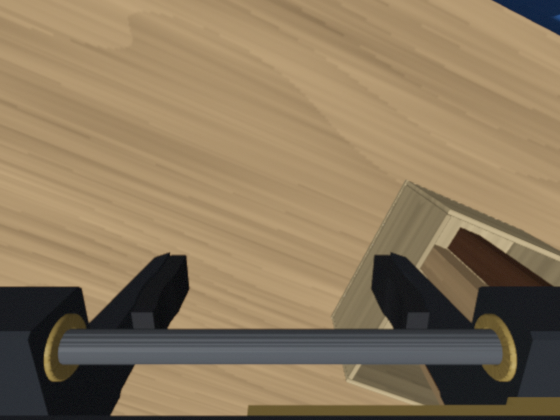

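```bash
python3 - <<'E'
import cv2
a=cv2.imread("pics/scene0.png")[150:330,90:360]; cv2.imwrite("pics/sc_crop.png",cv2.resize(a,(798,532),interpolation=cv2.INTER_CUBIC))
a=cv2.imread("pics/side0.png")[140:310,210:390]; cv2.imwrite("pics/si_crop.png",cv2.resize(a,(630,595),interpolation=cv2.INTER_CUBIC))
E
```

```text
(no output)
```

View pics/sc_crop.png

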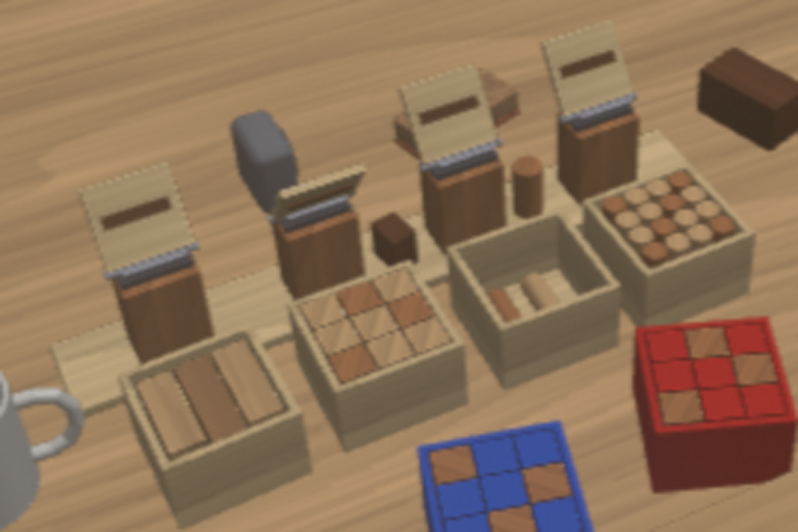

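View pics/si_crop.png

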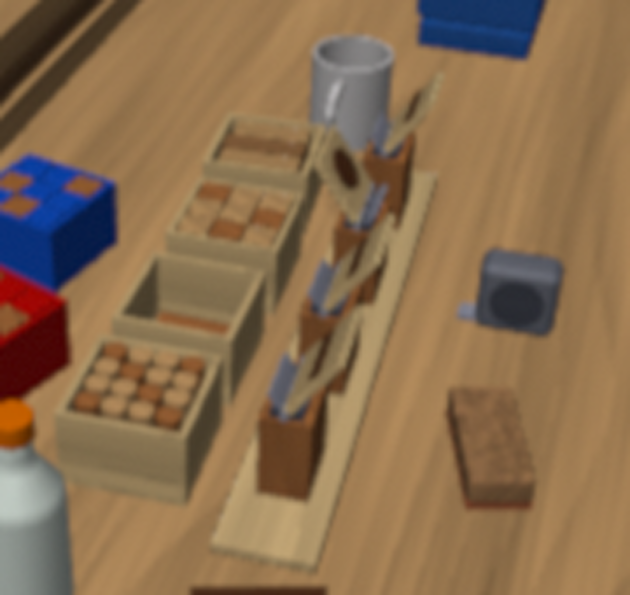

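```bash
cat > h.py <<'E'
import numpy as np, cv2
from scipy.spatial.transform import Rotation as R
from workcell import r, fingers, optics, telemetry
def cast(n,px,z):
    c=optics.calibration(n); K=c["camera_matrix"]
    px=np.atleast_2d(np.array(px,float)); p=np.c_[px,np.ones(len(px))]@np.linalg.inv(K).T
    d=(p*[1,-1,-1])@R.from_euler('xyz',c["rotation"],degrees=True).as_matrix().T
    o=np.array(c["position"]); return o+d*((z-o[2])/d[:,2])[:,None]
def snap(n,name):
    im=optics.capture(n); cv2.imwrite(f"pics/{name}.png",cv2.cvtColor(im,cv2.COLOR_RGB2BGR)); return im
E
python3 - <<'E'
from h import *
np.set_printoptions(precision=4,suppress=True)
f=2.9556
S=lambda l:[(90+(x+.5)/f-.5,150+(y+.5)/f-.5) for x,y in l]
t=cast("scene",S([(82,192),(166,165),(401,86),(478,66),(543,40),(613,24)]),.134)
print("edge corners",t, np.linalg.norm(np.diff(t,axis=0),axis=1))
print("mids",(t[::2]+t[1::2])/2, (t[4:].mean(0)-t[:2].mean(0)))
b=cast("scene",S([(122,378),(243,335),(303,412),(172,465), (585,202),(692,168),(752,235),(640,275)]),.06)
print("bins",b,b[:4].mean(0),b[4:].mean(0),np.linalg.norm(b[4:].mean(0)-b[:4].mean(0)))
g=3.5
T=lambda l:[(210+(x+.5)/g-.5,140+(y+.5)/g-.5) for x,y in l]
b=cast("side",T([(105,338),(222,352),(190,432),(60,415)]),.06); print("side bin b",b,b.mean(0))
t=cast("side",T([(362,310),(388,222),(442,75)]),.134);print("side tag corners 4(-?)",t)
E
```

```text
edge corners [[ 0.4839 -0.2763  0.134 ]
 [ 0.4815 -0.2195  0.134 ]
 [ 0.4704 -0.0458  0.134 ]
 [ 0.473   0.0133  0.134 ]
 [ 0.4649  0.0697  0.134 ]
 [ 0.4699  0.126   0.134 ]] [0.0568 0.1741 0.0591 0.057  0.0565]
mids [[ 0.4827 -0.2479  0.134 ]
 [ 0.4717 -0.0163  0.134 ]
 [ 0.4674  0.0979  0.134 ]] [-0.0152  0.3458  0.    ]
bins [[ 0.5854 -0.289   0.06  ]
 [ 0.5836 -0.2083  0.06  ]
 [ 0.6642 -0.1942  0.06  ]
 [ 0.6685 -0.2787  0.06  ]
 [ 0.5668  0.0536  0.06  ]
 [ 0.5684  0.1423  0.06  ]
 [ 0.651   0.1435  0.06  ]
 [ 0.651   0.0532  0.06  ]] [ 0.6254 -0.2425  0.06  ] [0.6093 0.0982 0.06  ] 0.341085722766877
side bin b [[0.6485 0.0633 0.06  ]
 [0.5657 0.0521 0.06  ]
 [0.5591 0.1382 0.06  ]
 [0.6452 0.1494 0.06  ]] [0.6046 0.1007 0.06  ]
side tag corners 4(-?) [[ 0.4658  0.0724  0.134 ]
 [ 0.473  -0.0345  0.134 ]
 [ 0.4802 -0.27    0.134 ]]
```

Scene view, candidates by pixel. Bins in row order from -y:
- bin_a, flat offcuts, at (163,293). Its tag at (137,225) shows the bar, so it is wrong.
- bin_c, square offcuts, at (218,268). Its tag leans to the bin with the disc up, so it is right.
- bin_d, two dowels, at (270,250). Its tag at (243,190) shows the bar, so it is right.
- bin_b, upright dowels, at (316,230). Its tag at (290,178) shows the bar, so it is wrong.

The blue bin at (261,320) and the red one at (331,285) are look-alikes and don't count.

The measurements agree: tag edges come out 57–59 mm wide, the end tags are 346 mm apart (3 × 115 = 345), and the two views match to about 5 mm. I'll push the first and fourth tags over, starting with the first.

```bash
cat >> h.py <<'E'
a=np.array([-0.0152,0.3458]); Y=a/np.linalg.norm(a); X=np.array([Y[1],-Y[0]])
H={1:np.array([.4827,-.2479])+.034*X, 4:np.array([.4674,.0979])+.034*X}
O=[180,0,np.degrees(np.arctan2(-Y[1],-Y[0]))]
def P(k,dx,z): return [*(H[k]+dx*X),z]
def push(k):
    r.move_to(P(k,-.10,.24),O); print("above",telemetry.read_t(),telemetry.read_ee_pos())
    r.servo_line(P(k,-.10,.117),v=.12)
    r.servo_line(P(k,-.055,.117),v=.08)
    f0=np.array(telemetry.read_contact_force())
    for dx in np.arange(-.045,.0045,.008):
        r.servo_line(P(k,dx,.117),v=.04)
        print(round(dx,3),np.round(np.array(telemetry.read_contact_force())-f0,2),round(telemetry.read_t(),2))
        if np.linalg.norm(np.array(telemetry.read_contact_force())-f0)>8: print("STOP");break
E
python3 - <<'E'
from h import *
fingers.command_gripper(0.0); print(telemetry.read_grip_width(),H,O)
push(1)
snap("scene","s1");snap("side","d1")
E
```

```text
0.0005774922632539705 {1: array([ 0.5166672 , -0.24640694]), 4: array([0.5013672 , 0.09939306])} [180, 0, np.float64(-87.48312434306048)]
above 2.65 [ 0.41650713 -0.25148518  0.23996302]
-0.045 [-0.66 -0.1  -1.09] 4.94
-0.037 [-0.42  0.49 -1.09] 5.29
-0.029 [-1.43 -0.38 -1.45] 5.64
-0.021 [-0.71 -0.11 -0.6 ] 5.99
-0.013 [-0.88  0.27 -0.55] 6.34
-0.005 [-1.1   0.58 -0.82] 6.69
0.003 [-0.13 -0.02 -0.79] 7.04
```

```bash
python3 - <<'E'
import cv2,numpy as np
a=cv2.imread("pics/s1.png")[130:340,70:350]; b=cv2.imread("pics/d1.png")[130:340,190:400]
cv2.imwrite("pics/c1.png",np.hstack([cv2.resize(a,(440,330)),cv2.resize(b,(330,330))]))
E
```

```text
(no output)
```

View pics/c1.png

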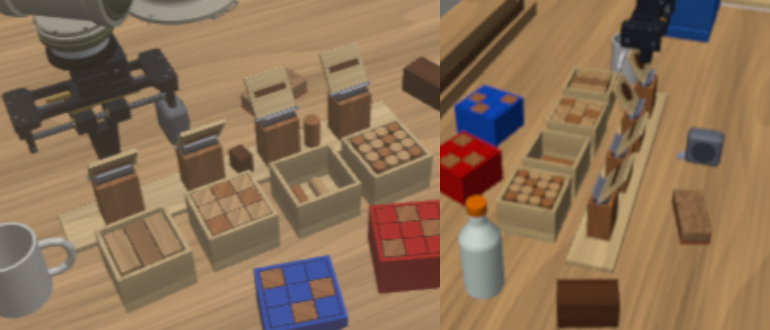

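The first tag, left crop (118,172), now leans to its bin like its neighbour. The bins haven't moved. I'll back off and push the fourth.

```bash
python3 - <<'E'
from h import *
r.servo_line(P(1,-.09,.117),v=.1); r.servo_line(P(1,-.10,.24),v=.15)
push(4)
r.servo_line(P(4,-.09,.117),v=.1); r.servo_line(P(4,-.10,.24),v=.15)
r.move_j([-79.951, 17.928, 85.812, -0, 76.261, -12.8])
r.wait(.5); s=snap("scene","s2");d=snap("side","d2")
print(telemetry.read_t(),telemetry.read_contact_force())
a=cv2.imread("pics/s2.png")[130:340,70:350]; b=cv2.imread("pics/d2.png")[130:340,190:400]
cv2.imwrite("pics/c2.png",np.hstack([cv2.resize(a,(440,330)),cv2.resize(b,(330,330))]))
E
```

```text
above 10.5 [0.40179368 0.09436147 0.23989025]
-0.045 [-0.73 -1.03  0.23] 12.79
-0.037 [-0.08 -0.21  0.19] 13.14
-0.029 [-0.83  0.21  0.28] 13.49
-0.021 [-1.21 -0.84  0.7 ] 13.84
-0.013 [-0.24  0.82  0.61] 14.19
-0.005 [-0.95 -0.14  0.55] 14.54
0.003 [-0.29 -0.05  0.6 ] 14.89
19.7417 [0.53001827 0.31205825 0.34453099]
```

View pics/c2.png

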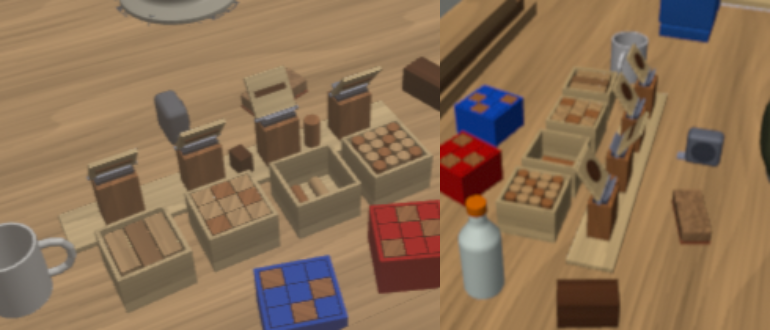

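The tags of bin_a, bin_c and bin_b lean to their bins; the discs show in the side crop at about (640,65), (628,92) and (597,172). bin_d's tag still shows its bar at (268,87). Nothing else moved and the arm is clear.

```bash
python3 -c "
from workcell import r
r.hand_in()"
```

```text
the job is handed in; nothing more can be done
```

The job is handed in with all four tags set as asked. I pushed over the two wrong ones, bin_a's and bin_b's, with the closed fingertips. The tags of bin_c (disc up) and bin_d (bar up) were already right, so I left them alone.

- **Final pictures:** with the arm back at its start pose, both views show the tags of bins a, b and c leaning to their bins. bin_d's tag leans away from its bin, and no bin or bystander has visibly moved. I judged the tag angles by eye and did not measure them.
- **Force and time:** force readings during the pushes stayed around 2 N or less, against the 20 N limit. The clock read about 20 s before hand-in, of the 54 s allowed.
- **Disagreements:** no check failed. The scene and side views differed by about 5 mm on where things stood, which was well within the room I had.

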